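# Dock the lock box, dial it to its notch and draw the shackle

## Robot

A 6-joint arm with a two-finger parallel gripper is mounted at the origin on a cart in front of the work surface, level with it; the furniture and walls round the work are solid. World frame = base frame: x ahead of the robot, y to its left, z up, the work surface at z = 0. Lengths are in m, angles in degrees, forces in N, time in s.
With the tool pointing down it reaches from about 0.325 to 0.9 m from the base axis. Payload 6.1 kg.
Tool frame: the origin (TCP) lies at the very end of the fingers, on their centre line; the grasp point (between the pads) lies behind it (r.hold_point_z is the z of the grasp point in the tool frame, in m); z points along the fingers, y is the line along which they close (so a half turn about z gives the same grasp; the last joint's range is limited). The gripper opens to 87 mm and grips with 3 to 60 N. Pads are 19 mm wide; open, the fingers measure 117 mm over their backs; the gripper's body (75 mm by 190 mm) begins 51 mm behind the grasp point.
Start: joints at [62.79, 12.628, 87.462, -0, 79.91, -7.225], TCP at [0.214, 0.587, 0.223] pointing down, gripper open.
Joint ranges: [-170.65, 170.65], [-52.31, 119.04], [5.05, 147.46], [-71.25, 251.25], [11.57, 151.72], [-153.62, 153.62]. Speed limits (degrees/s): [147.25, 147.25, 172.46, 180, 180, 180].

## Interface

Orientations are given as a 3x3 rotation matrix whose columns are the frame's x, y, z axes.
In Python, from workcell import r, viewer, outline_of, mark_of gives the robot as it stands. The module is installed in compiled form; this text tells all that it offers.
- The arm moves only by the tool move_arm, never from a script. Its argument "commands" is a list of rows, each a list of 7 numbers: the shift along the tool's x, y, z in m, then the turn, a rotation vector about the tool's x, y, z in rad, then the finger opening in m, from 0 to 0.087. A call has 1 to 12 rows; each row is the pose to reach, as a shift and turn from the pose commanded when the call began, along the tool's axes at that moment; what a row does not reach only later rows make up. A row lasts 1/8 s, in which the tool goes at most 62.5 mm and 10.7 degrees, less where a joint would pass 70% of its speed; a pose out of reach is approached as far as the arm can. A call with a gripper value outside its range is refused whole. The fingers move at their own pace and stop on an object; "grip_force" is the grip in N (left out, the last holds). Time passes only in rows, so rows that repeat a pose let the fingers close. It gives the time, the measured TCP pose, the force, the opening and the grip force at its end, in the units of the state.
- r.sense(): the state, without advancing time (a new reading comes with each control period).
- viewer.read_camera(name): name is "side" or "top"; returns the picture (480x640x3 uint8, red, green, blue); there is no depth.
- viewer.camera_model(name): a dict with "intrinsics" (3x3 intrinsics, pixels), "cam_to_world" (4x4, takes a point from camera to world coordinates). Camera axes: x right, y up, looking along -z (the intrinsics and any distortion apply to the point x, -y, -z); pixel columns grow to the right and rows downward; lengths in m; the calibration is good to about 2 mm. A picture is of the moment at which its call begins. camera_model takes no time and is no camera call.
- r.finish_job(): hands the job in; it is judged then, once.
Trained networks look in the newest picture that a camera, given by its name, has taken for a name from the list of things; names that differ only in an ending like _2 or _b are one class to them, and where a whole thing is asked for, a point or a joint stands for the part that bears it (a point fixed in the world has none). Each returns a list of dicts, best first, with "confidence" (0 to 1); they miss things now and then, are a little off and sometimes report something else, mostly with a low value. They report only what shows in the picture. A call takes as long as a camera call.
- outline_of(camera, name): "mask" (480x640 bool, what is visible of it) and "extent" ([centre column, centre row, width, height] in pixels, round what is visible of it).
- mark_of(camera, name): "centre" ([column, row] in pixels: a listed point, or the origin of a listed thing).
The state is a dict: "t": time; "q": joint angles; "dq": joint speeds; "tau": joint torques, N m; "eef_pos": TCP position; "orientation": TCP orientation; "force": force on the tool from outside, world axes, zero at the start; "moment": the same for the moment, N m; "finger_gap": finger opening in m; "grip_force": force on a finger pad.
Only numpy, scipy, OpenCV 4.12 (cv2) and the standard library are available. Lean on these libraries where they do the work, as an engineer would, in place of code of your own. Each camera call takes 0.05 s, during which the arm holds its last target. There are 200 camera calls.

## Task

Push the grey steel lock box straight back into the bench stop until it is fully home against the stop's back bar, so that it stands firm. Then turn the dial on its top, click by click, to the notch where its pointer stands at the broad index rib, and pull the freed shackle straight up out of the lock. Finish while still holding the shackle in the gripper: upright, still, and lifted well clear above the box (at least 5 cm of air under its long leg); the box stays home, and the beaker and the vial beside it are left alone.

Things in the scene. Friction and masses are not known exactly. Their poses are not given: they have to be found in the camera images.
- bench_stop: Fixed aluminium U-shaped bench stop, 22 mm high, open to the robot. Origin on the worktop, under the centre of the box when home. x points from mouth to back bar (inner face at x = +90 mm), y left, z up. Cheeks 152 mm apart inside, x = 66 to 90 mm; the flared mouth begins at x = 32 mm and is 184 mm wide there.
- box_centre (a point): Centre of the loose grey lock box: 180 (x) x 140 (y) x 60 mm, 0.8 kg. x points from the push face to the end that meets the back bar, y left, z up. Starts 65 to 105 mm short of home, to 10 mm sideways and 0.08 rad askew; pushed at one narrow point it may skew and wedge, two spread fingertips push it square. On top: dial (axis at x = -48 mm) and shackle (middle at x = +27 mm).
- box_push_face (a point): Centre of the flat vertical face at the robot's end of the box, 30 mm above the worktop; the face is 140 mm wide and 60 mm high. Axes as box_centre.
- dial (a joint): Angle of the black dial, rad, growing counter-clockwise from above. 0 = release notch: pointer at the broad index rib. Clicks every 0.5236 rad (about 0.03 N m, snaps in from within 0.15 rad); Starts one to three clicks positive, so turn it clockwise. The shackle is free only within about 0.08 rad of 0; one click past it locks again. Range -0.55 to 1.85.
- dial_grip (a point): On the dial's axis, mid-height of its grip bar, 77 mm above the worktop. Bar 40 mm long, 12 mm wide, 68 to 88 mm above the worktop, on a round skirt 46 mm wide. At dial angle q the bar lies along 2.356 + q (counter-clockwise) from the box's x axis. The point's axes turn with the dial and equal the box's at q = 0.
- dial_pointer (a point): Top of the white-marked pointer end of the grip bar, 20 mm from the dial's axis, 88 mm above the worktop. At the release notch it points to the front left of the box (135 degrees counter-clockwise from the box's x).
- shackle_bow (a point): Middle of the steel shackle's top bar, 103 mm above the worktop when seated; grip here from above. U of 11 mm round bar, 0.12 kg; legs 40 mm apart in a plane along the box's x (point x). Long leg (by the dial, 55 mm from its axis) ends 100 mm below, short leg 70 mm. Unlocked it pulls freely straight up and is out after 57 mm; locked it lifts about 5 mm, then drags the box.
- shackle_foot (a point): Lower end of the shackle's long leg, on its axis; 3 mm above the worktop when seated. The box top is 60 mm above the worktop.
- beaker_mid (a point): Loose clear beaker, 59 mm across, 70 mm high, point half-way up; to the right of the bench stop. Leave alone.
- vial_mid (a point): Loose small vial with screw cap, 27 mm across, 56 mm high, point half-way up; to the left of the bench stop. Leave alone.

How it is judged (in metres and radians):
On the way, in this order (a step that is already met when the one before it is completed fails the run):
1. the box is fully home in the bench stop with the shackle still seated (x of box_centre in the frame of bench_stop above -0.008 m and y of box_centre in the frame of bench_stop between -0.01 and 0.01 m and height (world z) of box_centre below 0.036 m and angle between the x axis of box_centre and the x axis of bench_stop, either way round below 0.09 rad and height (world z) of shackle_foot below 0.02 m), for 0.2 s.
2. with the box home, the dial is at its release notch (x of box_centre in the frame of bench_stop above -0.008 m and y of box_centre in the frame of bench_stop between -0.01 and 0.01 m and height (world z) of box_centre below 0.036 m and angle between the x axis of box_centre and the x axis of bench_stop, either way round below 0.09 rad and value of joint dial between -0.15 and 0.15 rad), for 0.2 s.
At the end, for the whole second after the job is handed in: Gripper holds the shackle still (<3 cm/s), upright within 20 deg, above the box, its long foot 45 mm or more over the box top, not touching the box; dial within 0.15 rad of its notch; box home: within 8 mm of the back bar, 10 mm sideways, 5 deg (all of step 2 and height (world z) of shackle_foot above 0.105 m and x of shackle_foot in the frame of box_centre between -0.15 and 0.15 m and y of shackle_foot in the frame of box_centre between -0.12 and 0.12 m and angle between shackle_bow's own z axis and vertical below 0.35 rad and linear speed of shackle below 0.03 m/s and contact force between the fingers and shackle above 1 N and contact force between shackle and lock_box below 0.1 N); the arm keeps its last pose, push and grip.
It fails at once if a bystander (beaker or vial) is pushed more than 3 cm or knocked over (distance of any of beaker_mid, vial_mid from where it was at the start of the episode above 0.03 m or angle between any of beaker_mid, vial_mid's own z axis and vertical above 0.6 rad).
It also fails if it takes over 72 s, if anything falls off the work surface, if the arm or the gripper's body presses on something with over 40 N, if the wrist force passes 120 N, or if a joint passes its speed limit or range.

## Working session

There is one attempt and no reset: what is moved stays moved. The work goes in short steps, Python scripts to look and compute and a tool call to move; the robot and the scene stay as the last step left them, time stands still between calls to the robot, and variables do not carry over. Pictures are saved under pics/ and viewed, at most 10 in all, crops included, and the job is handed in when it is done.

Besides the shell and the picture viewer there is one more tool, called after "Emit:" by a JSON object that holds its "op" and its "data", one argument or row to a line. move_arm: Moves the arm, as the interface text tells. Its arguments: {"type":"object","properties":{"commands":{"type":"array","items":{"type":"array","items":{"type":"number"}}},"grip_force":{"type":"number"}},"required":["commands"]}

```bash
mkdir -p pics; cat > h.py <<'E'
import numpy as np, cv2
from workcell import r, viewer, outline_of, mark_of
def look(c): return viewer.read_camera(c)
def save(c,n,img=None):
    img=look(c) if img is None else img
    cv2.imwrite('pics/'+n,img[:,:,::-1])
def ray(c,uv):
    m=viewer.camera_model(c);K=np.array(m['intrinsics']);T=np.array(m['cam_to_world'])
    d=np.linalg.inv(K)@[uv[0],uv[1],1]; d=np.array([d[0],-d[1],-d[2]])
    return T[:3,3],T[:3,:3]@d
def atz(c,uv,z):
    o,d=ray(c,uv); return o+d*(z-o[2])/d[2]
def proj(c,p):
    m=viewer.camera_model(c);K=np.array(m['intrinsics']);T=np.array(m['cam_to_world'])
    q=T[:3,:3].T@(np.array(p)-T[:3,3]); q=K@[q[0],-q[1],-q[2]]; return q[:2]/q[2]
Z=dict(bench_stop=0,box_centre=.03,box_push_face=.03,dial_grip=.077,dial_pointer=.088,shackle_bow=.103,shackle_foot=.003,beaker_mid=.035,vial_mid=.028)
def marks(cams=('top','side'),names=Z,zs=Z):
    for c in cams:
        look(c)
        for n in names:
            for m in mark_of(c,n)[:2]:
                print(c,n,np.round(m['centre'],1),round(m['confidence'],2),np.round(atz(c,m['centre'],zs[n]),4))
E
python3 - <<'E'
from h import *
for c in('top','side'):
    save(c,c+'0.png'); m=viewer.camera_model(c); print(np.round(m['cam_to_world'],3).tolist(),m['intrinsics'],m.keys())
marks()
s=r.sense();print(s,r.hold_point_z)
E
```

```text
[[-0.016, 0.989, -0.144, 0.445], [-1.0, -0.014, 0.011, 0.001], [0.009, 0.145, 0.989, 1.092], [0.0, 0.0, 0.0, 1.0]] [[541.89936646   0.         317.98195806]
 [  0.         541.89936646 234.24509166]
 [  0.           0.           1.        ]] dict_keys(['intrinsics', 'cam_to_world'])
[[-0.923, 0.18, -0.341, 0.285], [-0.385, -0.473, 0.792, 0.693], [-0.019, 0.862, 0.506, 0.522], [0.0, 0.0, 0.0, 1.0]] [[518.90046765   0.         315.40237341]
 [  0.         518.90046765 241.68515121]
 [  0.           0.           1.        ]] dict_keys(['intrinsics', 'cam_to_world'])
top box_centre [318.2 255.7] 0.63 [ 0.5573 -0.0104  0.03  ]
top box_centre [245.  222.1] 0.27 [0.6264 0.1338 0.03  ]
top box_push_face [310.5 302.6] 0.85 [0.4659 0.006  0.03  ]
top dial_grip [315.9 282.2] 0.88 [ 0.5026 -0.0048  0.077 ]
top dial_pointer [314.7 288.7] 0.58 [ 0.4901 -0.0024  0.088 ]
top shackle_bow [317.3 277. ] 0.73 [ 0.5106 -0.0074  0.103 ]
top shackle_bow [319.  238.2] 0.61 [ 0.5819 -0.0116  0.103 ]
top shackle_foot [320.2 253.2] 0.57 [ 0.5651 -0.0148  0.003 ]
top beaker_mid [412.6 182.1] 0.64 [ 0.702  -0.20
[... 576 characters left out ...]
4,
        7.99100579e+01, -7.22493752e+00]), 'dq': array([-0.02043223, -0.04172175,  0.01780993,  0.07457212, -0.12670125,
        0.05937951]), 'tau': array([-5.33178045e-04, -4.94567764e+01, -3.87719142e+01,  7.00181932e-02,
        4.68613382e-02, -7.48384650e-06]), 'eef_pos': array([0.21361541, 0.58734663, 0.22251488]), 'orientation': array([[-9.39777298e-01,  3.41787404e-01, -1.45010129e-05],
       [ 3.41787404e-01,  9.39777298e-01, -3.69635389e-05],
       [ 9.94050695e-07, -3.96937582e-05, -9.99999999e-01]]), 'force': array([ 0.43890864,  0.71697405, -0.24648675]), 'moment': array([-0.02741836, -0.01539223,  0.0265297 ]), 'grip_force': 0.0, 'finger_gap': 0.08705041234213394} -0.0187
```

View pics/top0.png

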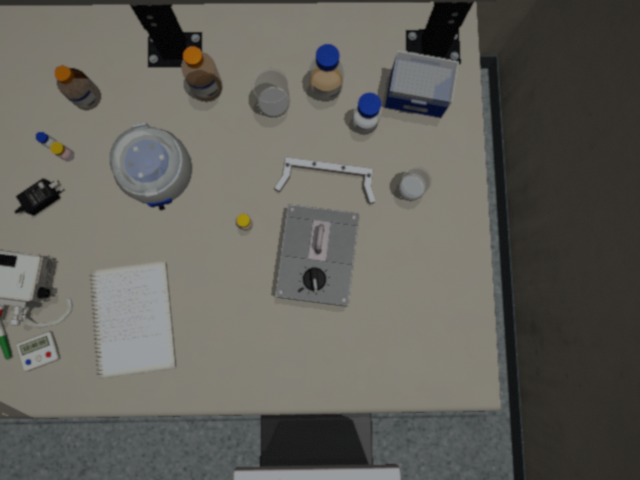

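View pics/side0.png

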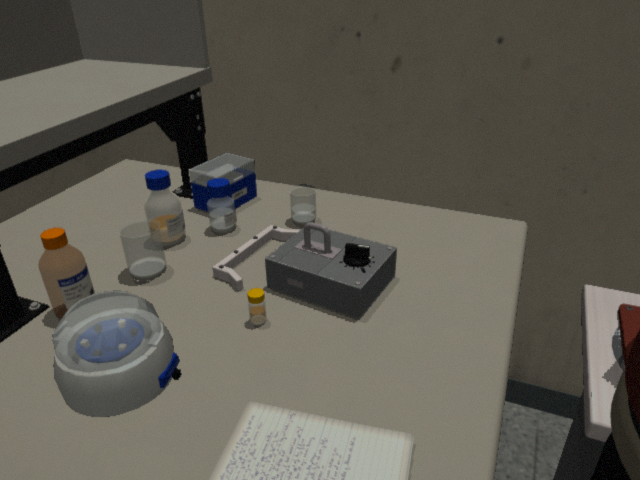

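The top view shows the box at (317,255), askew a little. The stop's bar runs from (288,161) to (371,171), the vial is at (244,221) and the beaker at (412,185). Next I'll fit the stop and box outlines to get precise poses.

```bash
python3 - <<'E'
from h import *
img=look('top')
crop=cv2.resize(img[140:320,230:430],(800,720),interpolation=cv2.INTER_CUBIC)
cv2.imwrite('pics/crop0.png',cv2.resize(crop,(660,594))[:,:,::-1])
for n in('bench_stop','box_centre'):
    o=outline_of('top',n)
    for x in o[:1]:
        m=x['mask'].astype(np.uint8);print(n,x['confidence'],x['extent'],m.sum())
        z=.022 if n=='bench_stop' else .06
        c=max(cv2.findContours(m,0,1)[0],key=len)[:,0]
        w=np.array([atz('top',p,z)[:2] for p in c]).astype(np.float32)
        R=cv2.minAreaRect(w);print(R);print(cv2.boxPoints(R))
        print([(*p.tolist(),*np.round(q,3)) for p,q in zip(c,w)][::6] if n=='bench_stop' else '')
E
```

```text
bench_stop 0.78 [326.4, 182.9, 98.5, 42.0] 947
((0.7131391763687134, -0.02744746208190918), (0.19766774773597717, 0.06909414380788803), 81.70301055908203)
[[ 0.66469157 -0.12026159]
 [ 0.7330625  -0.13023216]
 [ 0.7615868   0.06536666]
 [ 0.69321585  0.07533723]]
[(286, 159, np.float32(0.757), np.float32(0.052)), (284, 165, np.float32(0.744), np.float32(0.056)), (284, 171, np.float32(0.732), np.float32(0.056)), (282, 177, np.float32(0.719), np.float32(0.06)), (277, 183, np.float32(0.707), np.float32(0.07)), (276, 189, np.float32(0.695), np.float32(0.073)), (281, 188, np.float32(0.697), np.float32(0.062)), (285, 182, np.float32(0.709), np.float32(0.054)), (288, 176, np.float32(0.721), np.float32(0.048)), (289, 170, np.float32(0.734), np.float32(0.046)), (294, 166, np.float32(0.742), np.float32(0.036)), (300, 167, np.float32(0.74), np.float32(0.024)), (306, 167, np.float32(0.739), np.float32(0.011)), (312, 167, np.float32(0.739), np.float32(-0.001)), (318, 168, np.float32(0.737), np.float32(-0.013)), (324, 169, np.float32(0.735), np.float32(-0.025)), (330, 171, np.float32(0.73), np.flo
[... 1045 characters left out ...]
oat32(0.743), np.float32(-0.048)), (329, 164, np.float32(0.745), np.float32(-0.035)), (323, 164, np.float32(0.745), np.float32(-0.023)), (317, 164, np.float32(0.745), np.float32(-0.011)), (311, 162, np.float32(0.75), np.float32(0.001)), (305, 161, np.float32(0.752), np.float32(0.013)), (299, 160, np.float32(0.754), np.float32(0.025)), (293, 160, np.float32(0.755), np.float32(0.038)), (287, 159, np.float32(0.757), np.float32(0.05))]
box_centre 0.58 [316.6, 254.5, 80.6, 99.8] 6834
((0.5564356446266174, -0.006982959806919098), (0.14282019436359406, 0.18419000506401062), 81.4653549194336)
[[ 0.45476267 -0.0639347 ]
 [ 0.63691306 -0.09126987]
 [ 0.6581086   0.04996878]
 [ 0.47595823  0.07730395]]
```

View pics/crop0.png

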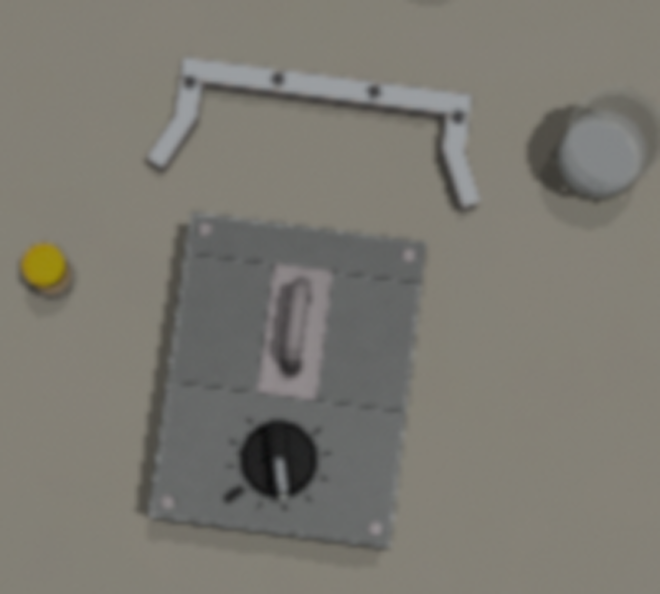

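The pointer in the crop points straight to the front, from (278,460) to (284,498). The broad rib is at (233,494), so q is about +60°, which is two clicks. The box and stop both have a yaw of about -8.4°, and the box is about 87 mm short of home. First I'll move to the push start behind the box.

Emit:
{"op": "move_arm", "data": {
  "commands": [
    [-0.406,-0.466,0.06,0,0,-0.2025,0.087],
    [-0.406,-0.466,0.06,0,0,-0.2025,0.087],
    [-0.406,-0.466,0.06,0,0,-0.2025,0.087],
    [-0.406,-0.466,0.06,0,0,-0.2025,0.087],
    [-0.406,-0.466,0.06,0,0,-0.2025,0.087],
    [-0.406,-0.466,0.06,0,0,-0.2025,0.087],
    [-0.406,-0.466,0.06,0,0,-0.2025,0.087],
    [-0.406,-0.466,0.06,0,0,-0.2025,0.087],
    [-0.406,-0.466,0.06,0,0,-0.2025,0.087],
    [-0.406,-0.466,0.06,0,0,-0.2025,0.087],
    [-0.406,-0.466,0.06,0,0,-0.2025,0.087],
    [-0.406,-0.466,0.06,0,0,-0.2025,0.087]
  ]
}}

```text
t: 2.75
eef_pos: [0.4356, 0.0108, 0.1625]
orientation: [[-0.989, 0.147, -0.0], [0.147, 0.989, 0.001], [0.001, 0.001, -1.0]]
force: [-0.2, 0.2, 0.2]
finger_gap: 0.0869
grip_force: 0.0
```

Emit:
{"op": "move_arm", "data": {
  "commands": [
    [0,0,0.06,0,0,0,0.087],
    [0,0,0.12,0,0,0,0.087],
    [0,0,0.13,0,0,0,0.087],
    [0,0,0.13,0,0,0,0.087],
    [-0.01,0,0.13,0,0,0,0.087],
    [-0.018,0,0.13,0,0,0,0.087],
    [-0.025,0,0.13,0,0,0,0.087],
    [-0.032,0,0.13,0,0,0,0.087],
    [-0.04,0,0.13,0,0,0,0.087],
    [-0.048,0,0.13,0,0,0,0.087],
    [-0.056,0,0.13,0,0,0,0.087],
    [-0.064,0,0.13,0,0,0,0.087]
  ]
}}

```text
t: 4.25
eef_pos: [0.4973, 0.0017, 0.0328]
orientation: [[-0.989, 0.146, -0.006], [0.146, 0.989, 0.001], [0.006, 0.0, -1.0]]
force: [-11.5, 1.8, 8.5]
finger_gap: 0.0872
grip_force: 5.7
```

```bash
python3 - <<'E'
from h import *
save('top','push1.png',cv2.resize(look('top')[130:330,220:430],(630,600),interpolation=cv2.INTER_CUBIC))
print(r.sense()['eef_pos'],r.sense()['force'])
E
```

```text
[0.49908816 0.00130803 0.03307709] [-4.32214492  1.59788662 -2.66468463]
```

View pics/push1.png

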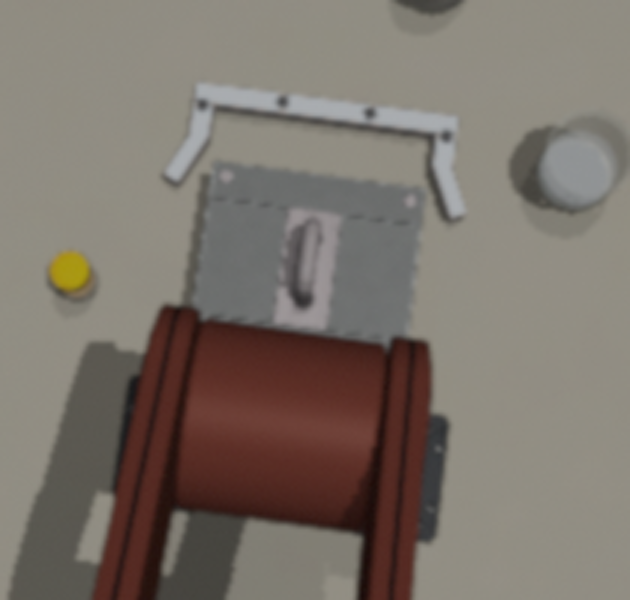

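The box is square and centred: its far edge runs (215,165)–(422,190), between the cheeks. I'll keep pushing.

Emit:
{"op": "move_arm", "data": {
  "commands": [
    [-0.006,0,0,0,0,0,0.087],
    [-0.012,0,0,0,0,0,0.087],
    [-0.018,0,0,0,0,0,0.087],
    [-0.024,0,0,0,0,0,0.087],
    [-0.029,0,0,0,0,0,0.087],
    [-0.034,0,0,0,0,0,0.087],
    [-0.038,0,0,0,0,0,0.087],
    [-0.041,0,0,0,0,0,0.087],
    [-0.043,0,0,0,0,0,0.087]
  ]
}}

```text
t: 5.42
eef_pos: [0.54, -0.0047, 0.0327]
orientation: [[-0.989, 0.146, -0.005], [0.146, 0.989, 0.001], [0.005, -0.0, -1.0]]
force: [-10.1, 2.0, 5.6]
finger_gap: 0.0872
grip_force: 4.9
```

Emit:
{"op": "move_arm", "data": {
  "commands": [
    [-0.002,0,0,0,0,0,0.087],
    [-0.004,0,0,0,0,0,0.087],
    [-0.006,0,0,0,0,0,0.087],
    [-0.007,0,0,0,0,0,0.087]
  ]
}}

```text
t: 5.92
eef_pos: [0.5444, -0.0053, 0.0327]
orientation: [[-0.989, 0.146, -0.011], [0.146, 0.989, 0.001], [0.011, -0.0, -1.0]]
force: [-21.3, 2.2, 16.1]
finger_gap: 0.0868
grip_force: 10.8
```

Emit:
{"op": "move_arm", "data": {
  "commands": [
    [-0.0015,0,0,0,0,0,0.087],
    [-0.003,0,0,0,0,0,0.087],
    [-0.003,0,0,0,0,0,0.087]
  ]
}}

```text
t: 6.3
eef_pos: [0.5444, -0.0053, 0.0324]
orientation: [[-0.989, 0.145, -0.017], [0.145, 0.989, 0.002], [0.017, -0.0, -1.0]]
force: [-31.0, 3.5, 23.9]
finger_gap: 0.0872
grip_force: 15.1
```

It's firmly stopped. I'll back off, rise and check.

Emit:
{"op": "move_arm", "data": {
  "commands": [
    [0.005,0,0,0,0,0,0.087],
    [0.04,0,0,0,0,0,0.087],
    [0.07,0,-0.01,0,0,0,0.087],
    [0.07,0,-0.07,0,0,0,0.087],
    [0.09,0,-0.13,0,0,0,0.05],
    [0.14,0,-0.17,0,0,0,0.05],
    [0.16,0,-0.17,0,0,0,0.04],
    [0.16,0,-0.17,0,0,0,0.04]
  ]
}}

```text
t: 7.3
eef_pos: [0.3939, 0.0168, 0.2044]
orientation: [[-0.989, 0.146, 0.004], [0.146, 0.989, -0.001], [-0.004, -0.0, -1.0]]
force: [0.4, 0.4, -0.8]
finger_gap: 0.055
grip_force: 0.0
```

```bash
python3 - <<'E'
from h import *
a=look('top')
m=outline_of('top','box_centre')
if m:
    c=max(cv2.findContours(m[0]['mask'].astype(np.uint8),0,1)[0],key=len)[:,0]
    print(m[0]['confidence'],cv2.minAreaRect(np.array([atz('top',p,.06)[:2] for p in c]).astype(np.float32)))
marks(names=['box_centre','dial_grip','dial_pointer','shackle_bow','vial_mid','beaker_mid'])
b=look('side')
A=cv2.resize(a[140:290,240:400],(640,600),interpolation=cv2.INTER_CUBIC)[:,:400*640//640]
B=cv2.resize(b[180:330,220:400],(400,333),interpolation=cv2.INTER_CUBIC)
o=np.zeros((600,800,3),np.uint8);o[:,:400]=A[:,:400] if 0 else cv2.resize(a[140:290,270:370],(400,600),interpolation=cv2.INTER_CUBIC);o[:333,400:]=B
save('', 'home.png',o); print(r.sense()['eef_pos'])
E
```

```text
top box_centre [322.3 211.9] 0.87 [ 0.6448 -0.02    0.03  ]
top box_centre [413.3 181.2] 0.65 [ 0.705  -0.2041  0.03  ]
top dial_grip [319.2 233. ] 0.75 [ 0.5954 -0.0125  0.077 ]
top dial_pointer [326.1 242. ] 0.78 [ 0.5766 -0.025   0.088 ]
top dial_pointer [411.6 182.6] 0.58 [ 0.6881 -0.1896  0.088 ]
top shackle_bow [325.7 190.2] 0.46 [ 0.6721 -0.0256  0.103 ]
top vial_mid [246.  224.8] 0.75 [0.6213 0.132  0.028 ]
top beaker_mid [411.3 182.5] 0.81 [ 0.7012 -0.199   0.035 ]
top beaker_mid [318.8 256. ] 0.61 [ 0.5561 -0.0115  0.035 ]
side box_centre [289.4 252.8] 0.62 [ 0.6446 -0.0232  0.03  ]
side dial_grip [313.1 239.7] 0.7 [ 0.5905 -0.0078  0.077 ]
side dial_grip [333.2 265.3] 0.2 [0.5299 0.0546 0.077 ]
side dial_pointer [323.4 233.3] 0.76 [ 0.575  -0.0166  0.088 ]
side shackle_bow [273.3 216.5] 0.85 [ 0.6689 -0.0163  0.103 ]
side vial_mid [259.1 307.3] 0.97 [0.6215 0.1371 0.028 ]
side beaker_mid [300.5 205.6] 0.78 [ 0.6997 -0.1961  0.035 ]
side beaker_mid [254.  308.3] 0.51 [0.6228 0.15   0.035 ]
[0.39336159 0.01694808 0.20256018]
```

View pics/home.png

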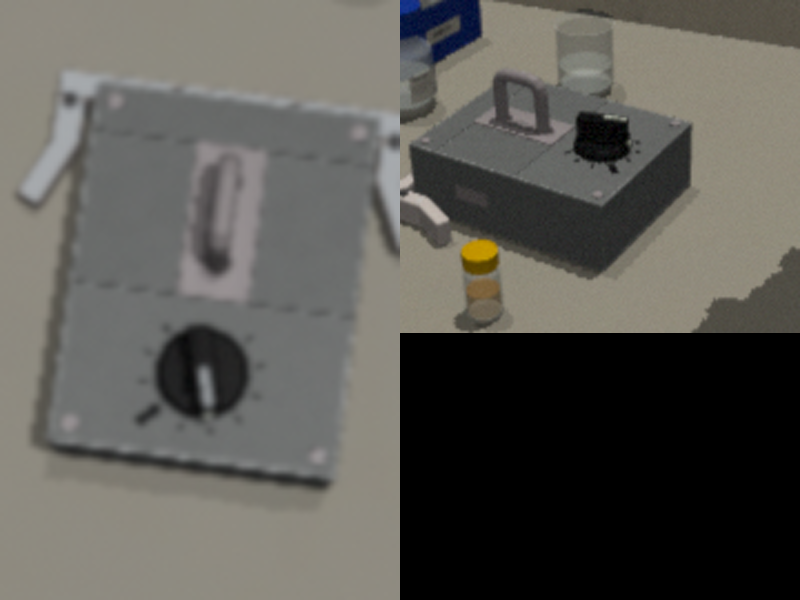

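The box is home, flush over the back bar and centred between the cheeks. The pointer is still two clicks off, with the rib at (147,413) in the crop. Next I go over the dial.

Emit:
{"op": "move_arm", "data": {
  "commands": [
    [-0.06,0,0,0,0,-0.13,0.04],
    [-0.12,0,0,0,0,-0.262,0.04],
    [-0.18,0,0,0,0,-0.262,0.04],
    [-0.2046,0,0,0,0,-0.262,0.04],
    [-0.2046,0,0.05,0,0,-0.262,0.04],
    [-0.2046,0,0.09,0,0,-0.262,0.04],
    [-0.2046,0,0.11,0,0,-0.262,0.04],
    [-0.2046,0,0.11,0,0,-0.262,0.04]
  ]
}}

```text
t: 9.15
eef_pos: [0.5947, -0.0127, 0.0912]
orientation: [[-0.993, -0.115, -0.003], [-0.115, 0.993, 0.0], [0.003, 0.001, -1.0]]
force: [-0.3, 0.2, 0.0]
finger_gap: 0.04
grip_force: 0.0
```

```bash
python3 - <<'E'
from h import *
s=r.sense();print(s['eef_pos'],s['force'],s['finger_gap'],s['q'])
print(proj('side',[.5965,-.013,.077]))
b=look('side');save('','dial.png',cv2.resize(b[150:300,230:430],(800,600),interpolation=cv2.INTER_CUBIC))
E
```

```text
[ 0.59470026 -0.0127155   0.09123357] [-0.34781338  0.23162826  0.04515347] 0.039964246639237186 [-8.81923474e+00  1.59284149e+01  9.83546472e+01  2.35277129e-03
  6.58895404e+01 -1.05447461e+02]
[311.05432192 237.646711  ]
```

View pics/dial.png

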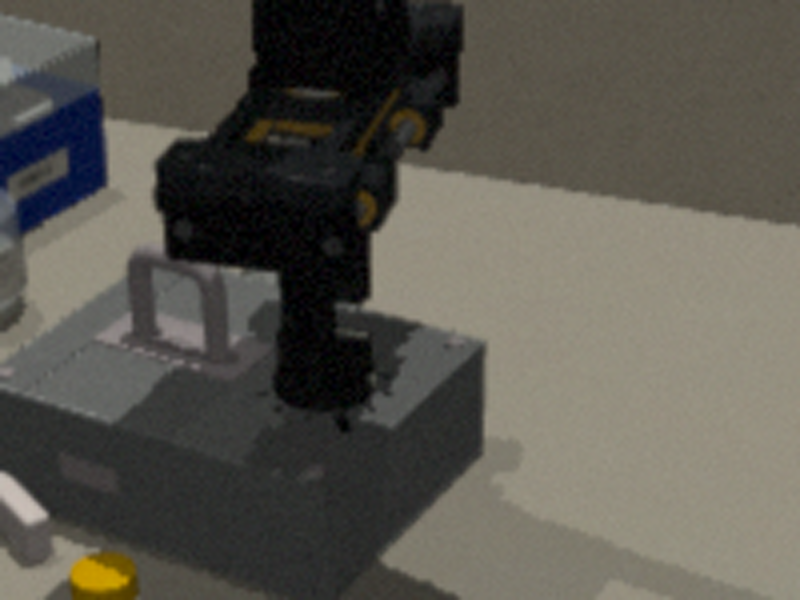

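The fingers straddle the dial bar cleanly. I'll lower and grip.

Emit:
{"op": "move_arm", "data": {
  "commands": [
    [-0.0015,0,0.012,0,0,0,0.04],
    [-0.0015,0,0.02,0,0,0,0.04],
    [-0.0015,0,0.02,0,0,0,0.03],
    [-0.0015,0,0.02,0,0,0,0.015],
    [-0.0015,0,0.02,0,0,0,0.008],
    [-0.0015,0,0.02,0,0,0,0.008],
    [-0.0015,0,0.02,0,0,0,0.008]
  ],
  "grip_force": 15
}}

```text
t: 10.07
eef_pos: [0.5975, -0.0129, 0.0729]
orientation: [[-0.993, -0.115, 0.001], [-0.115, 0.993, -0.0], [-0.001, -0.0, -1.0]]
force: [-0.1, -1.5, 1.2]
finger_gap: 0.0118
grip_force: 15.0
```

Emit:
{"op": "move_arm", "data": {
  "commands": [
    [0,0,0,0,0,0.13,0.008],
    [0,0,0,0,0,0.26,0.008],
    [0,0,0,0,0,0.39,0.008],
    [0,0,0,0,0,0.524,0.008],
    [0,0,0,0,0,0.65,0.008],
    [0,0,0,0,0,0.78,0.008],
    [0,0,0,0,0,0.91,0.008],
    [0,0,0,0,0,1.047,0.008],
    [0,0,0,0,0,1.047,0.008],
    [0,0,0,0,0,1.047,0.008],
    [0,0,0,0,0,1.047,0.008]
  ]
}}

```text
t: 11.45
eef_pos: [0.5974, -0.0133, 0.0729]
orientation: [[-0.598, 0.802, 0.0], [0.802, 0.598, -0.001], [-0.001, -0.0, -1.0]]
force: [-2.2, -4.9, 4.1]
finger_gap: 0.0118
grip_force: 15.0
```

Emit:
{"op": "move_arm", "data": {
  "commands": [
    [0,0,0,0,0,1.047,0.04],
    [0,0,0,0,0,0,0.04]
  ]
}}

```text
t: 11.7
eef_pos: [0.5971, -0.012, 0.0721]
orientation: [[-0.596, 0.803, -0.0], [0.803, 0.596, 0.001], [0.001, 0.001, -1.0]]
force: [-0.0, -0.5, -0.7]
finger_gap: 0.0247
grip_force: 0.0
```

I wrongly put a turn in that first row; it was taken back in the next row. I'll rise clear and check the dial.

Emit:
{"op": "move_arm", "data": {
  "commands": [
    [0,0,0,0,0,0,0.04],
    [0,0,0,0,0,0,0.04],
    [0,0,-0.05,0,0,0,0.04],
    [0,0,-0.09,0,0,0,0.04],
    [0.06,-0.08,-0.14,0,0,0,0.04],
    [0.1,-0.13,-0.14,0,0,-0.18,0.04],
    [0.12,-0.16,-0.14,0,0,-0.36,0.04],
    [0.12,-0.16,-0.14,0,0,-0.54,0.04],
    [0.12,-0.16,-0.14,0,0,-0.72,0.04],
    [0.12,-0.16,-0.14,0,0,-0.784,0.04],
    [0.12,-0.16,-0.14,0,0,-0.784,0.04]
  ]
}}

```text
t: 13.08
eef_pos: [0.3973, -0.0118, 0.2127]
orientation: [[-0.989, 0.149, 0.001], [0.149, 0.989, 0.0], [-0.001, 0.0, -1.0]]
force: [-0.3, 0.0, -0.4]
finger_gap: 0.0401
grip_force: 0.0
```

```bash
python3 - <<'E'
from h import *
a=look('top');b=look('side')
marks(names=['box_centre','dial_grip','dial_pointer','shackle_bow'])
o=np.zeros((600,800,3),np.uint8);o[:,:400]=cv2.resize(a[140:290,270:370],(400,600),interpolation=cv2.INTER_CUBIC);o[:333,400:]=cv2.resize(b[180:305,240:390],(400,333),interpolation=cv2.INTER_CUBIC)
save('','dial2.png',o); print(r.sense()['eef_pos'])
E
```

```text
top box_centre [324.  212.6] 0.91 [ 0.6433 -0.0233  0.03  ]
top dial_grip [319.6 232.7] 0.7 [ 0.596  -0.0133  0.077 ]
top dial_pointer [320.8 236.5] 0.64 [ 0.5871 -0.0152  0.088 ]
top dial_pointer [315.9 236.4] 0.55 [ 0.5875 -0.0061  0.088 ]
top shackle_bow [326.6 192.3] 0.6 [ 0.6681 -0.0272  0.103 ]
side box_centre [288.2 253.9] 0.68 [ 0.645 -0.019  0.03 ]
side dial_grip [310.8 238.5] 0.86 [ 0.5958 -0.0102  0.077 ]
side dial_pointer [309.7 237.2] 0.74 [0.5915 0.0039 0.088 ]
side shackle_bow [274.8 215.8] 0.6 [ 0.6676 -0.0196  0.103 ]
[ 0.39726043 -0.01192336  0.21251261]
```

View pics/dial2.png

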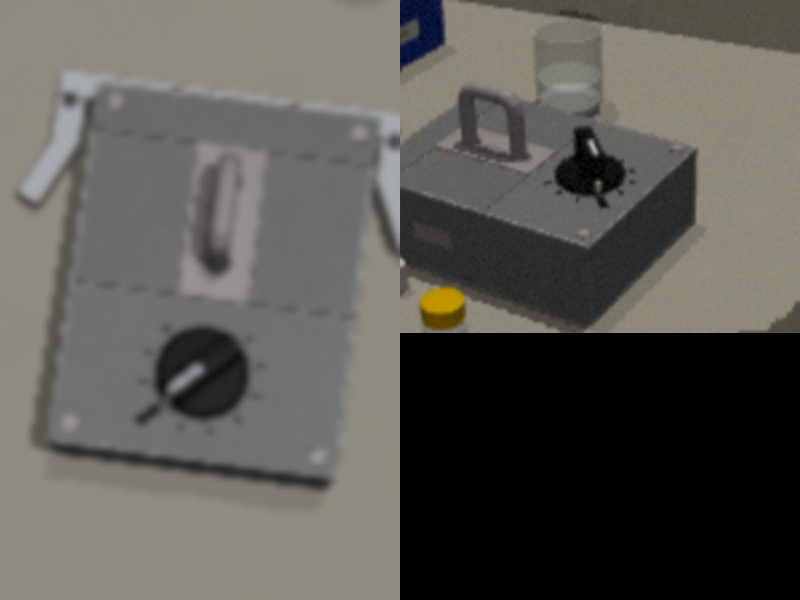

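The pointer is at or very near the rib. I'll measure the white mark's angle precisely.

```bash
python3 - <<'E'
from h import *
c=np.array([.5965,-.013])
acc=sum(look('top').astype(float) for _ in range(4))/4
g=acc.mean(2)
u0,v0=np.round(proj('top',[*c,.086])).astype(int)
P=[]
for v in range(v0-14,v0+15):
    for u in range(u0-14,u0+15):
        w=atz('top',[u,v],.088)[:2]
        if np.hypot(*(w-c))<.0215: P.append((*w,g[v,u]))
P=np.array(P); b=np.median(P[:,2]); k=P[:,2]>b+35
print(b,k.sum(),P[:,2].max())
w=P[k];W=w[:,2]-b
m=(w[:,:2]*W[:,None]).sum(0)/W.sum(); C=np.cov(w[:,:2].T,aweights=W);e=np.linalg.eigh(C)[1][:,1]
print('centroid dir',np.degrees(np.arctan2(*(m-c)[::-1])),'axis',np.degrees(np.arctan2(e[1],e[0])),m, 'expect 126.6')
# same via 3 bright-dark: rows
bx=[atz('top',p,.06)[:2] for p in ([270+99/4,140+101/4-10],)]
save('','big.png',cv2.resize(acc[215:255,300:340].astype(np.uint8),(600,600),interpolation=cv2.INTER_CUBIC))
E
```

```text
34.083333333333336 57 141.41666666666666
centroid dir 85.95461893275125 axis 165.6902682594101 [ 0.59698207 -0.00618366] expect 126.6
```

View pics/big.png

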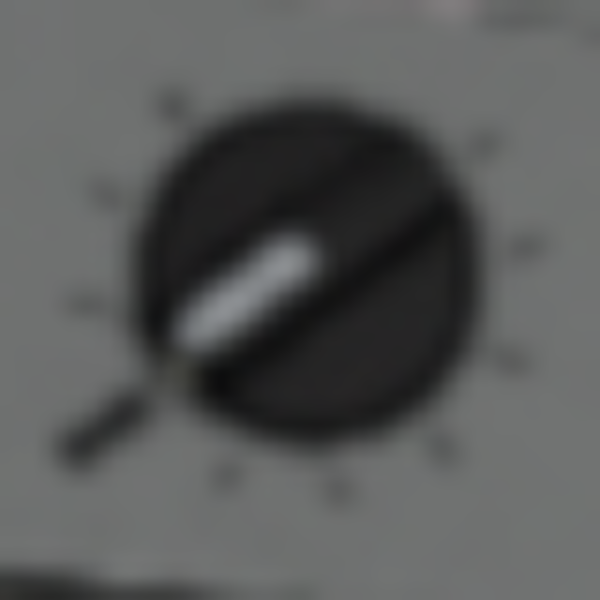

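The white mark lies in line with the broad rib (slope ≈36°, as expected), so the dial is at release. Now the shackle.

Emit:
{"op": "move_arm", "data": {
  "commands": [
    [-0.06,0.006,0,0,0,0,0.045],
    [-0.12,0.012,0,0,0,0,0.045],
    [-0.18,0.018,0,0,0,0,0.045],
    [-0.24,0.025,0,0,0,0,0.045],
    [-0.2715,0.0287,0,0,0,0,0.045],
    [-0.2715,0.0287,0.03,0,0,0,0.045],
    [-0.2715,0.0287,0.06,0,0,0,0.045],
    [-0.2715,0.0287,0.09,0,0,0,0.045],
    [-0.2715,0.0287,0.12,0,0,0,0.045],
    [-0.2715,0.0287,0.1285,0,0,0,0.045],
    [-0.2715,0.0287,0.1285,0,0,0,0.045]
  ]
}}

```text
t: 15.25
eef_pos: [0.6698, -0.0233, 0.0837]
orientation: [[-0.989, 0.147, -0.001], [0.147, 0.989, 0.0], [0.001, 0.0, -1.0]]
force: [0.5, -0.1, 1.3]
finger_gap: 0.0449
grip_force: 0.0
```

Emit:
{"op": "move_arm", "data": {
  "commands": [
    [0,0,0,0,0,0,0.03],
    [0,0,0,0,0,0,0.02],
    [0,0,0,0,0,0,0.005],
    [0,0,0,0,0,0,0.005],
    [0,0,0,0,0,0,0.005],
    [0,0,0,0,0,0,0.005]
  ],
  "grip_force": 25
}}

```text
t: 16.0
eef_pos: [0.6702, -0.0234, 0.0843]
orientation: [[-0.989, 0.147, 0.0], [0.147, 0.989, -0.0], [-0.0, -0.0, -1.0]]
force: [-0.1, -0.1, 1.7]
finger_gap: 0.0103
grip_force: 25.0
```

Emit:
{"op": "move_arm", "data": {
  "commands": [
    [0,0,-0.004,0,0,0,0.005],
    [0,0,-0.008,0,0,0,0.005],
    [0,0,-0.012,0,0,0,0.005],
    [0,0,-0.012,0,0,0,0.005]
  ]
}}

```text
t: 16.5
eef_pos: [0.6703, -0.0234, 0.0966]
orientation: [[-0.989, 0.147, 0.001], [0.147, 0.989, -0.0], [-0.001, -0.0, -1.0]]
force: [0.5, 0.3, -1.3]
finger_gap: 0.0103
grip_force: 25.0
```

It's free, with only the shackle's weight on the wrist. I'll lift it all the way.

Emit:
{"op": "move_arm", "data": {
  "commands": [
    [0,0,-0.012,0,0,0,0.005],
    [0,0,-0.024,0,0,0,0.005],
    [0,0,-0.036,0,0,0,0.005],
    [0,0,-0.048,0,0,0,0.005],
    [0,0,-0.06,0,0,0,0.005],
    [0,0,-0.075,0,0,0,0.005],
    [0,0,-0.09,0,0,0,0.005],
    [0,0,-0.105,0,0,0,0.005],
    [0,0,-0.113,0,0,0,0.005],
    [0,0,-0.118,0,0,0,0.005],
    [0,0,-0.118,0,0,0,0.005],
    [0,0,-0.118,0,0,0,0.005]
  ]
}}

```text
t: 18.0
eef_pos: [0.6697, -0.0233, 0.2133]
orientation: [[-0.989, 0.147, -0.001], [0.147, 0.989, 0.0], [0.001, -0.0, -1.0]]
force: [0.4, 0.2, -1.1]
finger_gap: 0.0102
grip_force: 25.0
```

Emit:
{"op": "move_arm", "data": {
  "commands": [
    [0,0,0,0,0,0,0.005],
    [0,0,0,0,0,0,0.005],
    [0,0,0,0,0,0,0.005],
    [0,0,0,0,0,0,0.005]
  ]
}}

```text
t: 18.5
eef_pos: [0.67, -0.0234, 0.214]
orientation: [[-0.989, 0.147, 0.0], [0.147, 0.989, 0.0], [-0.0, 0.0, -1.0]]
force: [-0.3, -0.3, -0.7]
finger_gap: 0.0101
grip_force: 25.0
```

```bash
python3 - <<'E'
from h import *
b=look('side');save('','end.png',b)
marks(cams=['side'],names=['box_centre','dial_pointer','shackle_foot','shackle_bow'],zs={**Z,'shackle_foot':.13,'shackle_bow':.23})
E
```

```text
side box_centre [289.6 254.6] 0.88 [ 0.6417 -0.0177  0.03  ]
side dial_pointer [313.4 239.7] 0.69 [0.5825 0.0094 0.088 ]
side shackle_foot [282.5 202.3] 0.55 [ 0.6529 -0.0233  0.13  ]
side shackle_bow [268.3 145.8] 0.76 [ 0.6719 -0.0212  0.23  ]
```

View pics/end.png

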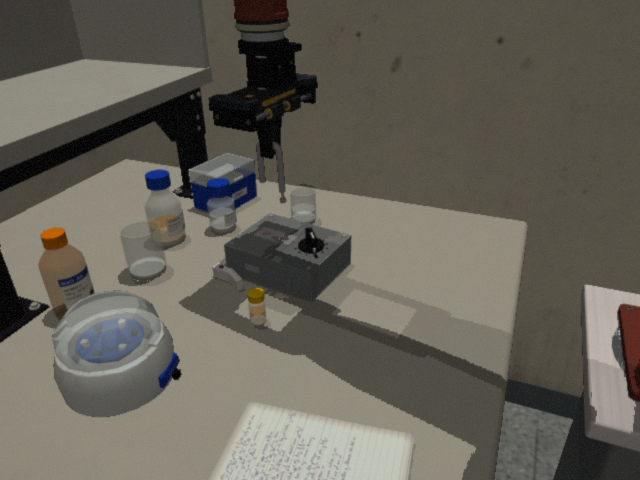

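The shackle hangs upright and clear of the box, with its foot at (282,202). The box is home, the dial is at the rib, and the vial and beaker are still standing. I'll hand in.

```bash
python3 -c "
from workcell import r
print(r.finish_job())"
```

```text
the job is handed in; nothing more can be done
None
```

The job is handed in, with no verdict shown: the last pictures and readings showed the box home, the dial at its release notch, and the shackle held upright with its foot about 7 cm above the box; the beaker and vial were not touched.

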